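# Lock the datum plug gauge into the board fixture

### The job

Take the large plug gauge with the bar handle out of the wooden stand and fit it in the steel-lined bore of the board fixture. The fit is tight: gently start the foot of the plug tilted, edge first, then straighten it and slide it fully home with the notch of its flange passing the lock screw. Then turn it clockwise until it stops under the screw head, let go, and leave the small gauge and the other things on the bench where they are.

Things in the scene. Friction and masses are not known exactly. Their poses are not given: they have to be found in the camera images.
- plug: Large datum plug gauge, steel, 76 mm tall, about 0.2 kg, upright in one of the stand's two holes, flange on the stand's top. Origin: centre of its flat, sharp-edged foot; z up to the handle. Shank 20 mm diameter, z 0 to 30 mm; flange z 30 to 36 mm; neck 16 mm diameter to z 46; dark bar handle z 46 to 76 mm, 30 mm long along x, 12 mm thick along y.
- plug_handle (a point): Point on the plug's axis 66 mm above its foot, 10 mm below the top of the bar handle: good height to grip. With the plug in the bore, keep the fingertips more than 44 mm above its foot, to clear the screw head.
- plug_notch (a point): Middle of the flange's notch, on its underside, 17 mm from the plug's axis at 118 deg counter-clockwise (seen from above) from the plug's x. The flange's radius is 22 mm; the notch, from 86 to 150 deg, is cut in to radius 13 mm. While the plug goes down the last 13 mm this point must face the lock screw, within about 8 deg.
- plug_step (a point): The flange's stop: beside the notch, from 150 to 190 deg, the flange's radius is 19 mm and passes under the screw head; this step at 190 deg (20.5 mm from the axis, flange's mid-height) meets the screw's shank after a clockwise turn of about 62 deg. The plug's x is then parallel to the fixture's x, the handle pointing at the screw.
- fixture: Board fixture, fixed: aluminium base 130 x 200 x 10 mm; on its -y side a green circuit board, parts up to 33 mm high; on its +y side a 68 x 68 mm aluminium block, top 47 mm above the bench, with an upright sharp-edged bore, 20.8 mm diameter, 34 mm deep, in a steel liner 30 mm across. Origin: centre of the underside; x, y along the edges, z up.
- bore_nominal (a point): Nominal centre of the bore's mouth, level with the block's top, 47 mm above the bench, at x 0, y +58 mm in the fixture; axes as the fixture's. The block is clamped where it was set by hand: block, bore and screw stand up to 3.5 mm off nominal in x and in y (not measured: see or feel it); height and angle are true. Leaning 10 to 20 deg, the plug's low edge goes 5 to 6 mm in, then binds.
- lock_screw (a point): Nominal centre of the top of the lock screw's head, 24 mm from the bore's axis on its -x side (fixture axes); it shares the block's offset. Head 18 mm diameter, from 7.6 to 12.6 mm above the block's top; shank below it 8 mm diameter. The plug is home when its flange lies on the block, its foot 30 mm below the block's top.
- stand: Wooden gauge stand, fixed, 66 x 170 x 33 mm, long along y, two through holes of 23 mm diameter at y -45 and +45 mm. Origin: centre of the underside. The plugs lift straight out.
- small_plug: The smaller gauge in the other hole of the stand: round knob handle 20 mm in diameter, round flange 32 mm, no notch; stays where it is. Origin: centre of its foot.
- ref_block: Steel reference block with a black knob, 30 x 50 x 32 mm, loose bystander. Origin: centre of its underside.
- grease_jar: White jar with a black lid, 38 mm diameter, 40 mm high, loose bystander. Origin: centre of its underside.
Mind the look-alikes: they are no part of the job. What is shaped like the plug but turquoise or yellow is not meant.

How it is judged:
On the way, in this order (a step that is already met when the one before it is completed fails the run):
1. the plug's foot is in the bore's mouth edge first, tilted by 5 deg or more (angle between plug's own z axis and vertical between 0.087 and 0.5 rad and z of plug in the frame of bore_nominal below -0.0005 m and horizontal distance between plug and bore_nominal below 0.0065 m), for 0.1 s.
2. the plug is straight and fully home, its flange on the block, not yet turned (angle between plug's own z axis and vertical below 0.035 rad and z of plug in the frame of bore_nominal below -0.0285 m and angle between the x axis of plug and the x axis of fixture, either way round above 0.5 rad), for 0.1 s.
At the end, for the whole second after the job is handed in: The plug is home in the bore (flange within 1.5 mm of the block, upright within 2 deg), turned clockwise under the screw head to within 10 deg of its stop (handle along the fixture's x), and at rest (z of plug in the frame of bore_nominal below -0.0285 m and horizontal distance between plug and bore_nominal below 0.006 m and angle between plug's own z axis and vertical below 0.035 rad and angle between the x axis of plug and the x axis of fixture, either way round below 0.17 rad and linear speed of plug below 0.01 m/s); the robot touches nothing.
It fails at once if the plug is forced: more than 25 N between plug and fixture (contact force between plug and fixture above 25 N).
It fails at once if the small gauge is lifted or shoved (more than 15 mm) (distance of small_plug from where it was at the start of the episode above 0.015 m).
It fails at once if a bystander is shoved more than 20 mm (distance of any of ref_block, grease_jar from where it was at the start of the episode above 0.02 m).
It also fails if it takes over 72 s, if anything falls off the work surface, if the arm or the gripper's body presses on something with over 40 N, if the wrist force passes 120 N, or if a joint passes its speed limit or range.

### The arm

A 7-joint arm with a two-finger parallel gripper is mounted at the origin on a cart in front of the work surface, level with it; the furniture and walls round the work are solid. World frame = base frame: x ahead of the robot, y to its left, z up, the work surface at z = 0. Lengths are in m, angles in rad, forces in N, time in s.
With the tool pointing down it reaches from about 0.4 to 0.875 m from the base axis. Payload 6.5 kg.
Tool frame: the origin (TCP) lies at the very end of the fingers, on their centre line; the grasp point (between the pads) lies 19 mm behind it; z points along the fingers, y is the line along which they close (so a half turn about z gives the same grasp; the last joint's range is limited). The gripper opens to 88 mm and grips with 3 to 60 N. Pads are 18 mm wide; open, the fingers measure 123 mm over their backs; the gripper's body (75 mm by 187 mm) begins 45 mm behind the grasp point.
Start: joints at [1.153, 0.536, -0.004, 1.538, 0.003, 1.067, -0.071], TCP at [0.224, -0.61, 0.239] pointing down, gripper open.
Joint ranges: [-2.7, 2.7], [-0.37, 2.16], [-1.27, 1.26], [0.24, 2.4], [-1.31, 4.45], [0.19, 1.91], [-2.76, 2.76]. Speed limits (rad/s): [2.39, 2.39, 3.14, 3.14, 3.14, 3.14, 3.14].

### API

Orientations are given as a rotation vector (axis times angle).
In Python, from rig import monitor, optics, job gives the robot as it stands.
- The arm moves only by the tool jog_arm, never from a script. Its argument "deltas" is a list of rows, each a list of 6 numbers: the shift along the tool's x, y, z in m, then the turn, a rotation vector about the tool's x, y, z in rad. In form: [[dx, dy, dz, rx, ry, rz], ...]. A call has 1 to 20 rows; each row is the pose to reach, as a shift and turn from the pose commanded when the call began, along the tool's axes at that moment; what a row does not reach only later rows make up. A row lasts 1/10 s, in which the tool goes at most 50 mm and 8.59 degrees, less where a joint would pass 70% of its speed; a pose out of reach is approached as far as the arm can. A call with a gripper value outside its range is refused whole. "gripper" is the gripper command: -1 is shut, 1 is fully open, values between are in proportion, set as the call begins (left out, the last holds). The fingers move at their own pace and stop on an object; "squeeze" is the grip in N (left out, the last holds). Time passes only in rows, so rows that repeat a pose let the fingers close. It gives the time, the measured TCP pose, the force, the opening and the grip force at its end, in the units of the state.
- monitor.state(): the state, without advancing time (a new reading comes with each control period).
- optics.snapshot(name): name is "scene" or "top" or "wrist"; returns (picture, depth): 400x640x3 uint8, red, green, blue; 400x640 float32, m along the optical axis (not along the pixel's ray), 0 where there is no reading.
- optics.calibration(name): a dict with "mtx" (3x3 intrinsics, pixels), "rvec" (rotation vector, rad) and "tvec" (3), from world to camera coordinates, as OpenCV has them. Camera axes: x right, y down, z forward; pixel columns grow to the right and rows downward; lengths in m; the calibration is good to about 2 mm. A picture is of the moment at which its call begins: read the wrist's pose just before it. calibration takes no time and is no camera call; for the wrist camera it gives the pose at the moment of the call.
- job.hand_in(): hands the job in; it is judged then, once.
The state is a dict: "time_s": time; "qpos": joint angles; "joint_vel": joint speeds; "joint_efforts": joint torques, N m; "position": TCP position; "tcp_rot": TCP orientation; "wrist_force": force on the tool from outside, world axes, zero at the start; "torque": the same for the moment, N m; "finger_gap": finger opening in m; "finger_force": force on a finger pad.
Only numpy, scipy, OpenCV 4.12 (cv2) and the standard library are available. Lean on these libraries where they do the work, as an engineer would, in place of code of your own. Each camera call takes 0.05 s, during which the arm holds its last target. There are 200 camera calls.

## Working session

There is one attempt and no reset: what is moved stays moved. The work goes in short steps, Python scripts to look and compute and a tool call to move; the robot and the scene stay as the last step left them, time stands still between calls to the robot, and variables do not carry over. Pictures are saved under pics/ and viewed, at most 10 in all, crops included, and the job is handed in when it is done.

Besides the shell and the picture viewer there is one more tool, called after ">>>" by a JSON object that holds its "op" and its "data", one argument or row to a line. jog_arm: Moves the arm, as the interface text tells. Its arguments: {"type":"object","properties":{"deltas":{"type":"array"},"gripper":{"type":"number"},"squeeze":{"type":"number"}},"required":["deltas"]}

```bash
mkdir -p pics; ls; cat > h.py <<'E'
import numpy as np,cv2
from rig import monitor,optics,job
from scipy.spatial.transform import Rotation as R
def snap(n,f):
    c=optics.calibration(n); p,d=optics.snapshot(n); cv2.imwrite(f'pics/{f}.png',p[:,:,::-1]); np.savez(f'pics/{f}.npz',p=p,d=d,m=c['mtx'],r=c['rvec'],t=c['tvec']); return p,d,c
def w(f,u,v,z=None):
    a=np.load(f'pics/{f}.npz'); Rm=cv2.Rodrigues(a['r'])[0]; t=a['t'].ravel()
    ray=np.linalg.inv(a['m'])@[u,v,1]; o=-Rm.T@t; k=Rm.T@ray
    s=a['d'][int(v),int(u)] if z is None else (z-o[2])/k[2]
    return o+k*s
E
python3 - <<'E'
from h import *
s=monitor.state();print(s)
snap('top','t0');snap('scene','s0')
E
```

```text
pics
{'time_s': 0.0, 'qpos': array([ 1.15277328,  0.53715901, -0.00442931,  1.53884147,  0.00261426,
        1.06725858, -0.07121924]), 'joint_vel': array([-0.00098544, -0.00186419, -0.00033519, -0.00029819, -0.00021328,
       -0.00116262,  0.00059222]), 'joint_efforts': array([-1.17383615e-04, -5.70985973e+01,  9.90879647e-01, -2.51603222e+01,
       -5.61514695e-02,  1.78103778e-02,  1.87570445e-04]), 'position': array([ 0.22376987, -0.60964112,  0.23785613]), 'tcp_rot': array([-3.09151532e+00, -5.49595248e-01,  6.70162800e-04]), 'wrist_force': array([ 0.25952647,  0.26754953, -0.15843656]), 'torque': array([-0.0283409 , -0.01996024,  0.04866438]), 'finger_force': 0.0, 'finger_gap': 0.08796618605760537}
```

View pics/t0.png

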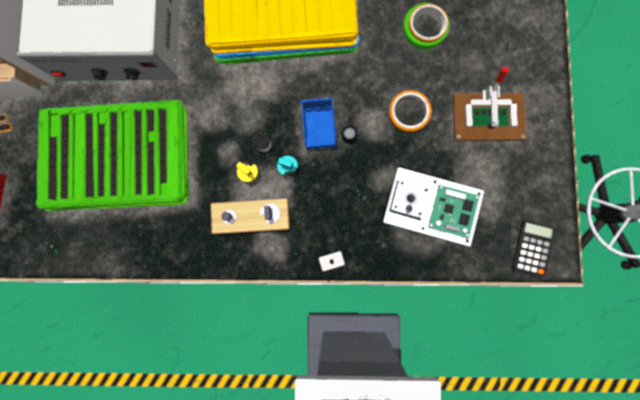

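View pics/s0.png

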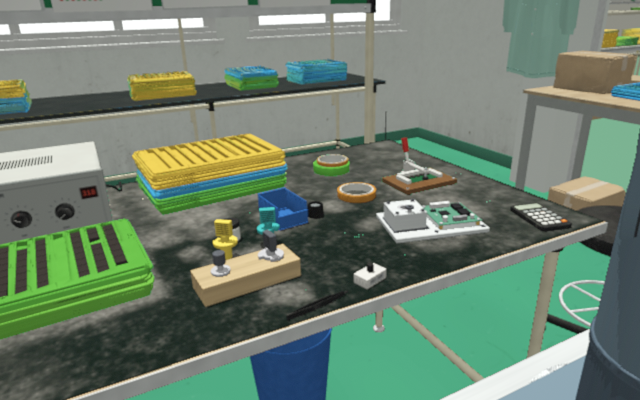

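The top view shows the stand at (250,216), with the small knob gauge at (229,216) and the large plug at (269,213). The block is at (410,200), with its bore at about (408,211) and the screw at about (410,198). The turquoise and yellow plugs are decoys.

```bash
python3 - <<'E'
from h import *
a=np.load('pics/t0.npz');p=a['p']
for n,u,v,z in [('plug',270,210,.073),('small',229,215,.06),('st1',211,204,.033),('st2',287,199,.033),('st3',289,228,.033),('st4',213,234,.033),('bore',408,211,.047),('screw',410,198,.058),('fxA',399,168,.01),('fxB',488,183,.01),('fxC',471,246,.01),('fxD',384,222,.01)]:
    print(n,w('t0',u,v,z).round(4),w('t0',u,v).round(4))
c1=cv2.resize(p[190:245,200:300,::-1],(800,440),interpolation=cv2.INTER_CUBIC)
c2=cv2.resize(p[160:255,375:495,::-1],(758,600),interpolation=cv2.INTER_CUBIC)
cv2.imwrite('pics/c1.png',c1)
cv2.imwrite('pics/c2.png',c2)
E
```

```text
plug [0.519  0.2093 0.073 ] [0.5199 0.2112 0.0613]
small [0.509  0.3003 0.06  ] [0.5085 0.2983 0.0672]
st1 [0.5352 0.3489 0.033 ] [0.5352 0.3487 0.0336]
st2 [0.5467 0.1782 0.033 ] [0.5499 0.182  0.0022]
st3 [0.4821 0.1729 0.033 ] [0.4829 0.176  0.0062]
st4 [0.4683 0.3422 0.033 ] [ 0.4688  0.3534 -0.0033]
bore [ 0.5193 -0.0872  0.047 ] [ 0.5184 -0.0849  0.0598]
screw [ 0.5466 -0.0899  0.058 ] [ 0.5512 -0.0983  0.014 ]
fxA [ 0.6207 -0.0752  0.01  ] [ 0.6202 -0.0748  0.0126]
fxB [ 0.586  -0.2754  0.01  ] [ 5.874e-01 -2.791e-01  5.000e-04]
fxC [ 0.444  -0.2327  0.01  ] [ 4.438e-01 -2.361e-01 -2.000e-04]
fxD [ 0.497  -0.0396  0.01  ] [ 0.4976 -0.041  -0.0015]
```

View pics/c2.png

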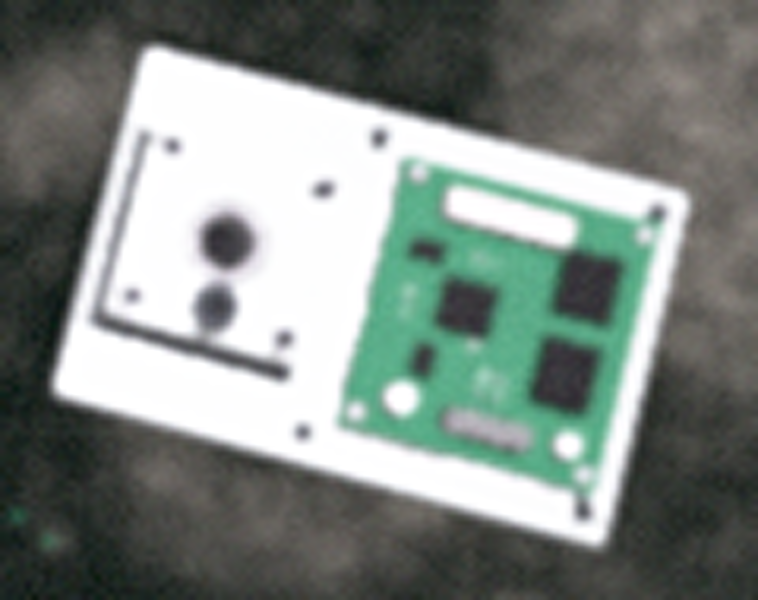

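View c1.

View pics/c1.png

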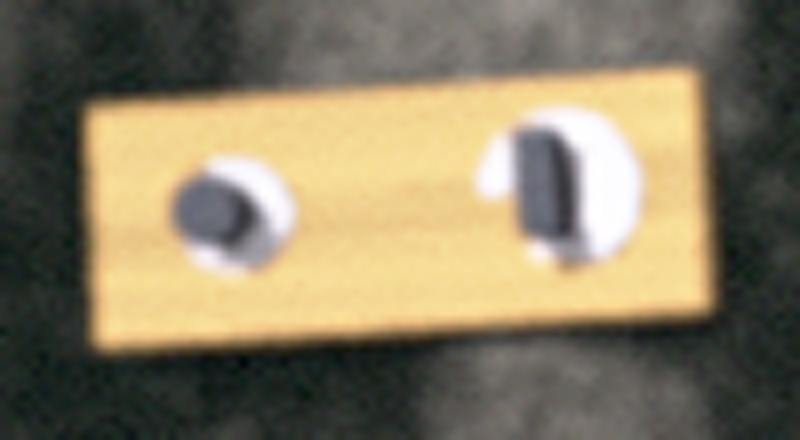

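```bash
python3 - <<'E'
from h import *
f=lambda u,v:(375+u*120/758,160+v*95/600)
P={}
for n,u,v,z in [('bore',228,241,.047),('screw',215,308,.0596),('A',150,45,.01),('B',690,195,.01),('C',605,548,.01),('D',52,392,.01)]:
    P[n]=w('t0',*f(u,v),z);print(n,P[n].round(4))
for a,b in [('B','A'),('C','D')]:
    d=P[a]-P[b];d=-d;print('yaw',np.degrees(np.arctan2(-d[0],d[1])),np.linalg.norm(d))
for a,b in [('A','D'),('B','C')]:
    d=P[a]-P[b];print('yaw',np.degrees(np.arctan2(d[1],d[0])),np.linalg.norm(d))
print('ctr',sum(P[k] for k in 'ABCD')/4)
s=monitor.state();print(R.from_rotvec(s['tcp_rot']).as_matrix().round(3))
c=optics.calibration('wrist');Rm=cv2.Rodrigues(c['rvec'])[0];Rt=R.from_rotvec(s['tcp_rot']).as_matrix()
print('cam in tool',(Rt.T@(-Rm.T@c['tvec'].ravel()-s['position'])).round(3),(Rt.T@Rm.T).round(3),c['mtx'])
E
```

```text
bore [ 0.5474 -0.0944  0.047 ]
screw [ 0.5232 -0.0872  0.0596]
A [ 0.6227 -0.0747  0.01  ]
B [ 0.5681 -0.2663  0.01  ]
C [ 0.4423 -0.2321  0.01  ]
D [ 0.4969 -0.0379  0.01  ]
yaw -15.92309499487746 0.19933041288384123
yaw -15.70598681222586 0.20175065156097927
yaw -16.275550353315985 0.13111459113818835
yaw -15.214451376467572 0.13035759840560698
ctr [ 0.53248171 -0.15275303  0.01      ]
[[ 0.939  0.345 -0.001]
 [ 0.345 -0.939  0.001]
 [-0.    -0.002 -1.   ]]
cam in tool [ 0.082 -0.    -0.146] [[ 0.001 -0.95  -0.313]
 [ 1.     0.001  0.   ]
 [-0.    -0.313  0.95 ]] [[294.52651825   0.         319.95722974]
 [  0.         294.52651825 198.306656  ]
 [  0.           0.           1.        ]]
```

The stand crop shows the large plug's bar running vertically at (542,185), nearly along world x. The notch is at lower left (505,230), so plug x points along about world +x. The fixture crop shows the bore at (228,241) and the screw at (215,308), with the fixture yawed about -15.8°. I'll go above the plug next.

```bash
cat >> h.py <<'E'
def to(pos,yaw,tilt=None,base=None):
    """delta row for world TCP pos, tool yaw (deg)"""
    s=monitor.state(); p,r=(s['position'],R.from_rotvec(s['tcp_rot'])) if base is None else base
    t=R.from_euler('z',yaw,degrees=True)*R.from_euler('x',180,degrees=True)
    if tilt is not None: t=R.from_rotvec(tilt)*t
    return np.r_[r.inv().apply(np.array(pos)-p),(r.inv()*t).as_rotvec()].round(4).tolist()
E
python3 -c "
from h import *
print(to([.519,.207,.19],0))"
```

```text
[0.5586, -0.6648, 0.0489, -0.0015, 0.0004, 0.3519]
```

>>> {"op": "jog_arm", "data": {
  "deltas": [
    [0.02, -0.024, 0, 0, 0, 0.01],
    [0.05, -0.06, 0, 0, 0, 0.03],
    [0.08, -0.095, 0, 0, 0, 0.05],
    [0.11, -0.131, 0, 0, 0, 0.07],
    [0.14, -0.167, 0, 0, 0, 0.09],
    [0.17, -0.202, 0, 0, 0, 0.11],
    [0.2, -0.238, 0, 0, 0, 0.13],
    [0.23, -0.274, 0, 0, 0, 0.15],
    [0.26, -0.31, 0, 0, 0, 0.17],
    [0.29, -0.345, 0, 0, 0, 0.19],
    [0.32, -0.381, 0, 0, 0, 0.21],
    [0.35, -0.417, 0.005, 0, 0, 0.23],
    [0.38, -0.452, 0.01, 0, 0, 0.25],
    [0.41, -0.488, 0.015, 0, 0, 0.27],
    [0.44, -0.524, 0.02, 0, 0, 0.29],
    [0.47, -0.56, 0.03, 0, 0, 0.31],
    [0.5, -0.595, 0.035, 0, 0, 0.325],
    [0.53, -0.63, 0.04, 0, 0, 0.335],
    [0.55, -0.655, 0.045, 0, 0, 0.345],
    [0.5586, -0.6648, 0.0489, -0.0015, 0, 0.352]
  ],
  "gripper": 0.0,
  "squeeze": 30
}}

```text
time_s: 2.1
position: [0.5191, 0.2102, 0.1892]
tcp_rot: [-3.141, -0.005, 0.0]
wrist_force: [0.1, 0.3, 0.2]
finger_gap: 0.0439
finger_force: 0.0
```

```bash
python3 - <<'E'
from h import *
s=monitor.state();print(s['position'],s['tcp_rot'],s['qpos'],s['finger_gap'],s['time_s'])
p,d,c=snap('wrist','w1')
cv2.imwrite('pics/w1b.png',cv2.resize(p[100:400,120:520,::-1],(800,600),interpolation=cv2.INTER_CUBIC))
E
```

```text
[0.5190778  0.21019062 0.18922639] [-3.14130674e+00 -5.44648542e-03  4.14612580e-04] [-0.17273307  0.47370893 -0.3808554   1.80721224  0.21738908  0.90190218
 -2.21849007] 0.04388160546036024 2.1
```

View pics/w1b.png

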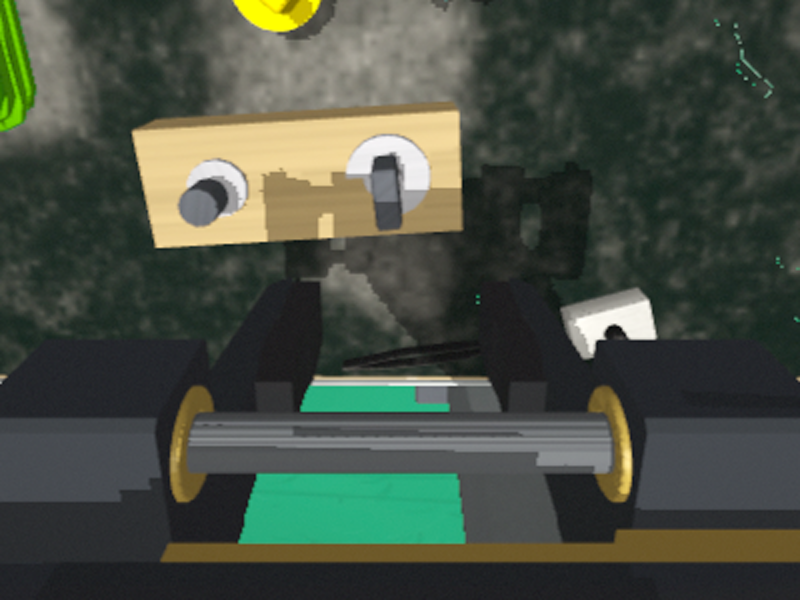

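The wrist view shows the bar at about crop (387,193). I'll segment its top from the depth.

```bash
cat >> h.py <<'E'
def cloud(f):
    a=np.load(f'pics/{f}.npz');Rm=cv2.Rodrigues(a['r'])[0]
    v,u=np.mgrid[:400,:640];ray=np.stack([u,v,np.ones_like(u)],-1)@np.linalg.inv(a['m']).T
    return (ray*a['d'][...,None]-a['t'].ravel())@Rm
E
python3 - <<'E'
from h import *
P=cloud('w1')
def box(lo,hi,c,rad=.03):
    m=(P[...,2]>lo)&(P[...,2]<hi)&(np.hypot(P[...,0]-c[0],P[...,1]-c[1])<rad)
    q=P[m];r=cv2.minAreaRect((q[:,:2]*1000).astype(np.float32));print(m.sum(),np.median(q[:,2]),r,q[:,:2].mean(0));return q
c=(.52,.21)
z=P[...,2][np.hypot(P[...,0]-c[0],P[...,1]-c[1])<.03];print(np.histogram(z,bins=np.arange(0,.1,.005)))
q=box(.074,.085,c); d=np.linalg.svd(q[:,:2]-q[:,:2].mean(0))[2][0];print('yaw',np.degrees(np.arctan2(d[1],d[0]))%180)
box(.035,.042,c)
E
```

```text
(array([  65,   16,   22,   24,   22,   24, 1165,  665,  125,    3,   23,
         20,   21,   22,   27,  359,   48,    0,    0]), array([0.   , 0.005, 0.01 , 0.015, 0.02 , 0.025, 0.03 , 0.035, 0.04 ,
       0.045, 0.05 , 0.055, 0.06 , 0.065, 0.07 , 0.075, 0.08 , 0.085,
       0.09 , 0.095]))
415 0.07905445963474797 ((514.3510131835938, 217.37840270996094), (30.006290435791016, 12.214155197143555), 5.893931865692139) [0.51530728 0.21732165]
yaw 5.934108741698225
788 0.03927692038302425 ((521.6215209960938, 208.9827117919922), (52.25534439086914, 46.79864501953125), 60.63373947143555) [0.51991204 0.21437062]
```

```bash
python3 -c "
from h import *
print(to([.5145,.2174,.11],5.9));print(to([.5145,.2174,.0505],5.9))"
```

```text
[-0.0045, -0.0071, 0.0787, -0.0003, 0.0007, -0.0996]
[-0.0044, -0.0071, 0.1382, -0.0003, 0.0007, -0.0996]
```

>>> {"op": "jog_arm", "data": {
  "deltas": [
    [-0.0045, -0.007, 0.02, 0, 0.0007, -0.05],
    [-0.0045, -0.007, 0.05, 0, 0.0007, -0.1],
    [-0.0045, -0.007, 0.075, 0, 0.0007, -0.1],
    [-0.0045, -0.007, 0.09, 0, 0.0007, -0.1],
    [-0.0045, -0.007, 0.105, 0, 0.0007, -0.1],
    [-0.0045, -0.007, 0.12, 0, 0.0007, -0.1],
    [-0.0045, -0.007, 0.13, 0, 0.0007, -0.1],
    [-0.0045, -0.007, 0.136, 0, 0.0007, -0.1],
    [-0.0045, -0.007, 0.138, 0, 0.0007, -0.1],
    [-0.0045, -0.007, 0.138, 0, 0.0007, -0.1]
  ]
}}

```text
time_s: 3.15
position: [0.515, 0.2133, 0.0519]
tcp_rot: [3.136, 0.157, 0.002]
wrist_force: [-1.0, 0.4, 0.3]
finger_gap: 0.044
finger_force: 0.0
```

>>> {"op": "jog_arm", "data": {
  "deltas": [
    [0, 0, 0, 0, 0, 0],
    [0, 0, 0, 0, 0, 0],
    [0, 0, 0, 0, 0, 0],
    [0, 0, 0, 0, 0, 0],
    [0, 0, 0, 0, 0, 0],
    [0, 0, 0, 0, 0, 0],
    [0, 0, 0, 0, 0, 0],
    [0, 0, 0, 0, 0, 0]
  ],
  "gripper": -1,
  "squeeze": 40
}}

```text
time_s: 3.95
position: [0.515, 0.2158, 0.0523]
tcp_rot: [-3.136, -0.159, -0.004]
wrist_force: [-0.4, 5.0, 0.5]
finger_gap: 0.0118
finger_force: 39.1
```

>>> {"op": "jog_arm", "data": {
  "deltas": [
    [0, -0.002, 0, 0, 0, 0],
    [0, -0.002, -0.004, 0, 0, 0],
    [0, -0.002, -0.01, 0, 0, 0],
    [0, -0.002, -0.018, 0, 0, 0],
    [0, -0.002, -0.028, 0, 0, 0],
    [0, -0.002, -0.04, 0, 0, 0],
    [0, -0.002, -0.055, 0, 0, 0],
    [0, -0.002, -0.07, 0, 0, 0],
    [0, -0.002, -0.085, 0, 0, 0],
    [0, -0.002, -0.095, 0, 0, 0],
    [0, -0.002, -0.1, 0, 0, 0],
    [0, -0.002, -0.1, 0, 0, 0],
    [0, -0.002, -0.1, 0, 0, 0]
  ]
}}

```text
time_s: 5.25
position: [0.5142, 0.2151, 0.1514]
tcp_rot: [3.136, 0.157, 0.0]
wrist_force: [-0.3, 0.3, -2.8]
finger_gap: 0.0118
finger_force: 39.5
```

```bash
python3 -c "
from h import *
s=monitor.state();print(s['position'],s['wrist_force'],s['torque'],s['joint_vel'])
print(to([.506,-.137,.15],46))"
```

```text
[0.51418513 0.21508875 0.15137488] [-0.29420281  0.34814634 -2.75298349] [0.00502395 0.01713719 0.03363254] [-1.56036993e-03  7.30920207e-03  8.45035225e-05  5.17251316e-03
  1.52812141e-03 -1.33475496e-03 -1.86535859e-03]
[-0.0432, 0.3495, 0.002, 0.0018, 0.0006, -0.703]
```

>>> {"op": "jog_arm", "data": {
  "deltas": [
    [-0.001, 0.01, 0.001, 0, 0, -0.03],
    [-0.004, 0.035, 0.001, 0, 0, -0.08],
    [-0.008, 0.07, 0.001, 0, 0, -0.15],
    [-0.013, 0.105, 0.001, 0, 0, -0.22],
    [-0.017, 0.14, 0.001, 0, 0, -0.29],
    [-0.022, 0.175, 0.001, 0, 0, -0.36],
    [-0.026, 0.21, 0.001, 0, 0, -0.43],
    [-0.03, 0.245, 0.001, 0, 0, -0.5],
    [-0.035, 0.28, 0.001, 0, 0, -0.57],
    [-0.039, 0.31, 0.001, 0, 0, -0.63],
    [-0.042, 0.335, 0.001, 0, 0, -0.68],
    [-0.043, 0.347, 0.001, 0, 0, -0.703],
    [-0.043, 0.35, 0.001, 0, 0, -0.703],
    [-0.043, 0.35, 0.001, 0, 0, -0.703],
    [-0.043, 0.35, 0.001, 0, 0, -0.703],
    [-0.043, 0.35, 0.001, 0, 0, -0.703]
  ]
}}

```text
time_s: 6.85
position: [0.5067, -0.1359, 0.1512]
tcp_rot: [2.89, 1.229, 0.001]
wrist_force: [0.1, -0.5, -2.3]
finger_gap: 0.0117
finger_force: 39.5
```

```bash
python3 - <<'E'
from h import *
s=monitor.state();print(s['position'],s['tcp_rot'],s['wrist_force'],s['qpos'])
p,d,c=snap('wrist','w2')
cv2.imwrite('pics/w2b.png',cv2.resize(p[60:360,120:520,::-1],(800,600),interpolation=cv2.INTER_CUBIC))
E
```

```text
[ 0.50669076 -0.13591129  0.15124894] [2.88973435e+00 1.22935199e+00 6.61291456e-04] [ 0.10930599 -0.49613423 -2.3154723 ] [ 0.57596802  0.49610034 -0.50916112  1.91886001  0.32807689  0.8076409
 -0.87759687]
```

View pics/w2b.png

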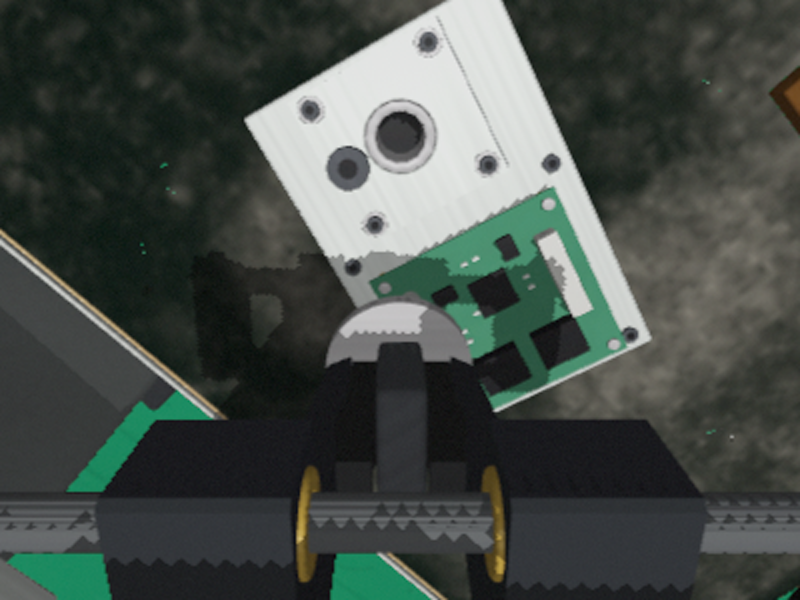

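The bore liner is centred at crop (400,134) and the screw head at (348,168). The held plug's flange shows at (400,335), so I'll use it to cancel the camera bias.

```bash
python3 - <<'E'
from h import *
from scipy.optimize import least_squares
s=monitor.state();Rt=R.from_rotvec(s['tcp_rot']);pos=np.array([.50669,-.13591,.15125])
T=lambda p:Rt.inv().apply(p-pos)
f=lambda u,v:(120+u/2,60+v/2)
b=w('w2',*f(400,134.5),.047);sc=w('w2',*f(347.5,168.5),.0596);print('bore',b,'screw',sc,'tool',T(b),T(sc))
d=b-sc;print('dist',np.linalg.norm(d[:2]),'yaw',np.degrees(np.arctan2(d[1],d[0])))
# liner circle from image
g=cv2.cvtColor(cv2.resize(np.load('pics/w2.npz')['p'][100:155,290:350],None,fx=8,fy=8,interpolation=cv2.INTER_CUBIC),cv2.COLOR_RGB2GRAY)
c=cv2.HoughCircles(g,cv2.HOUGH_GRADIENT,1,100,param1=100,param2=20,minRadius=80,maxRadius=170)
if c is not None:
    for x,y,r in c[0]: print('hough',290+x/8,100+y/8,r/8,w('w2',290+x/8,100+y/8,.047))
P=cloud('w2');Q=Rt.inv().apply((P-pos).reshape(-1,3)).reshape(P.shape)
z=Q[...,2];m=(z>0.005)&(z<.017)&(np.abs(Q[...,1])<.03)&(np.abs(Q[...,0])<.04);q=Q[m]
print(m.sum(),np.median(z[m]),q.min(0),q.max(0))
# front edge: per column max x
e=[]
for y0 in np.arange(-.02,.02,.001):
    k=q[abs(q[:,1]-y0)<.0006]
    if len(k): e.append(k[k[:,0].argmax()][:2])
e=np.array(e);r=least_squares(lambda v:np.hypot(e[:,0]-v[0],e[:,1]-v[1])-.022,[0,0],loss='soft_l1',f_scale=.0005);print('flange ctr tool',r.x,np.sqrt((r.fun**2).mean()))
z=Q[...,2];m=(z>-.033)&(z<-.025)&(np.abs(Q[...,1])<.012)&(np.abs(Q[...,0])<.03);q=Q[m]
if m.sum()>20: print('handle',m.sum(),q.min(0),q.max(0),q.mean(0))
E
```

```text
bore [ 0.54919521 -0.09185766  0.047     ] screw [ 0.52550878 -0.08611765  0.0596    ] tool [ 6.12306293e-02 -7.80206504e-05  1.04240915e-01] [ 0.04893653 -0.02110525  0.09161294]
dist 0.024372006373596235 yaw -13.622070822981003
hough 320.1875 127.4375 18.025 [ 0.54920235 -0.09207484  0.047     ]
1563 0.012835641108879966 [ 0.00122858 -0.02218174  0.01059248] [0.02192207 0.02099342 0.01695112]
flange ctr tool [-0.00035458 -0.00080354] 0.0001347164885124143
handle 1506 [-0.01284351 -0.01194286 -0.03299555] [ 0.01543372  0.01195993 -0.0250131 ] [ 3.16939984e-03  8.13105361e-05 -2.73799216e-02]
```

```bash
python3 - <<'E'
from h import *
# base top plane edge from depth cloud: outline of fixture points
P=cloud('w2');m=((P[...,2]>.006)&(P[...,2]<.06)&(P[...,0]>.4)).astype(np.uint8)
p=np.load('pics/w2.npz')['p']
v,u=np.nonzero(m)
f=lambda u,v:(120+u/2,60+v/2)
# rows: right edge of fixture = strong white->dark transition
g=cv2.cvtColor(p,cv2.COLOR_RGB2GRAY).astype(float)
E=[];L=[]
for r in range(64,215,3):
    # crop edge line right (500,0)->(650,338)
    cu=370+ (r-60)*75/169
    s=g[r,int(cu)-8:int(cu)+9];k=np.argmin(np.diff(s));E.append(w('w2',int(cu)-8+k+.5,r,.01)[:2])
for r in range(126,175,2):
    cu=242.5+(r-120)*54/92.5
    s=g[r,int(cu)-8:int(cu)+9];k=np.argmax(np.diff(s));L.append(w('w2',int(cu)-8+k+.5,r,.01)[:2])
for n,q in (('R',E),('L',L)):
    q=np.array(q,np.float32);vx,vy,x0,y0=cv2.fitLine(q,cv2.DIST_HUBER,0,.001,.001).ravel()
    if vy<0: vx,vy=-vx,-vy
    print(n,'yaw',np.degrees(np.arctan2(-vx,vy)),x0,y0)
B=np.array([.5500,-.0921]);
def tilt(yaw,th,h,off,hover=0):
    d=np.array([np.sin(np.radians(yaw)),-np.cos(np.radians(yaw)),0]);up=np.cos(th)*np.array([0,0,1])+np.sin(th)*d
    F=np.r_[B,.047]+off*d+np.array([0,0,10*np.sin(th)/1000-h+hover])
    ax=np.cross([0,0,1],d)*th
    return F+.0493*up,ax
for yaw in (46.2,):
    t,ax=tilt(yaw,.21,0,-.0007,.015);print(t,to(t,yaw,ax)); t2,_=tilt(yaw,.21,.004,-.0007);print(t2)
E
```

```text
R yaw -15.53006 0.5985108 -0.16142698
L yaw -15.470772 0.48898077 -0.07141313
[ 0.55691235 -0.09872871  0.11230152] [0.0617, 0.0102, 0.039, 0.2114, -0.0001, -0.0019]
[ 0.55691235 -0.09872871  0.09330152]
```

>>> {"op": "jog_arm", "data": {
  "deltas": [
    [0.01, 0.002, 0.005, 0.03, 0, 0],
    [0.025, 0.004, 0.012, 0.08, 0, 0],
    [0.04, 0.007, 0.02, 0.13, 0, -0.001],
    [0.052, 0.009, 0.028, 0.17, 0, -0.002],
    [0.059, 0.01, 0.034, 0.2, 0, -0.002],
    [0.0617, 0.0102, 0.037, 0.211, 0, -0.002],
    [0.0617, 0.0102, 0.039, 0.211, 0, -0.002],
    [0.0617, 0.0102, 0.039, 0.211, 0, -0.002],
    [0.0617, 0.0102, 0.039, 0.211, 0, -0.002],
    [0.0617, 0.0102, 0.039, 0.211, 0, -0.002]
  ]
}}

```text
time_s: 7.9
position: [0.5567, -0.1001, 0.1127]
tcp_rot: [-2.712, -1.154, 0.121]
wrist_force: [1.1, 1.0, -2.2]
finger_gap: 0.0116
finger_force: 39.5
```

```bash
cat >> h.py <<'E'
B=np.array([.5500,-.0921])
def foot():
    s=monitor.state();r=R.from_rotvec(s['tcp_rot']);up=-r.apply([0,0,1]);F=s['position']-.0493*up
    d=np.r_[F[:2]-B,F[2]-.047]*1000;y=r.apply([0,1,0]);x=r.apply([1,0,0])
    print('foot-bore world mm',d.round(2),'along tool x,y',(d[:2]@x[:2]).round(2),(d[:2]@y[:2]).round(2),'tilt',np.degrees(np.arccos(up[2])).round(2),'yaw',np.degrees(np.arctan2(x[1],x[0])).round(2),'F',s['wrist_force'].round(2),'M',s['torque'].round(3),'t',s['time_s'])
    return F,r
def tilted(yaw,th,offx,offy,z,off0=B):
    """row for tilt th (rad, top toward tool y), foot centre offset mm along tool x / y from bore, foot z mm above mouth"""
    c,s_=np.cos(np.radians(yaw)),np.sin(np.radians(yaw));x=np.array([c,s_,0]);d=np.array([s_,-c,0])
    up=np.cos(th)*np.array([0,0,1])+np.sin(th)*d
    F=np.r_[B,.047]+(offx*x+offy*d+np.array([0,0,z]))/1000
    return to(F+.0493*up,yaw,np.cross([0,0,1],d)*th)
E
python3 - <<'E'
from h import *
foot()
p,d,c=snap('wrist','w3');cv2.imwrite('pics/w3b.png',cv2.resize(p[150:350,200:440,::-1],(720,600),interpolation=cv2.INTER_CUBIC))
print(tilted(46.2,.21,0,-.7,-1.9))
E
```

```text
foot-bore world mm [-0.67 -0.96 17.5 ] along tool x,y -1.16 0.18 tilt 11.95 yaw 46.12 F [ 1.12  0.99 -2.23] M [-0.223 -0.238  0.037] t 7.9
[0.0011, 0.0031, 0.0192, 0.0015, -0.0002, -0.0016]
```

View pics/w3b.png

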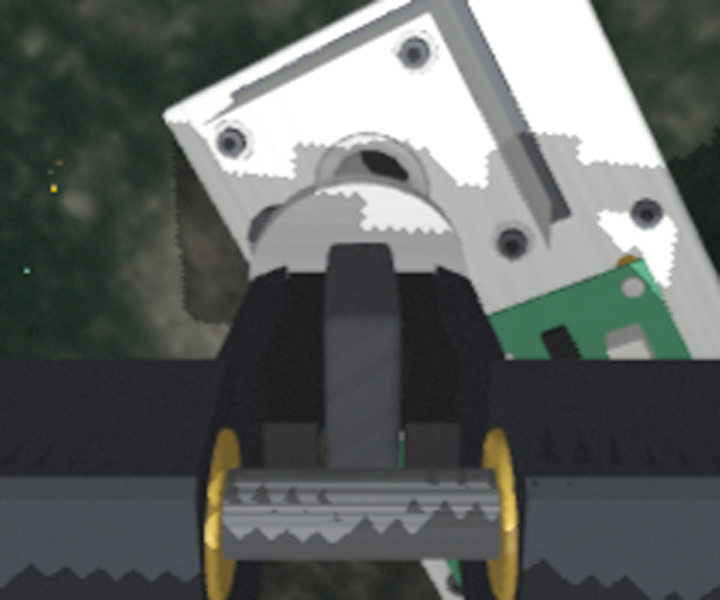

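The foot hovers tilted over the bore, and the liner is visible at (372,165) just behind the flange. I'll lower it gently.

>>> {"op": "jog_arm", "data": {
  "deltas": [
    [0.0011, 0.0003, 0.004, 0.0015, 0, -0.0016],
    [0.0011, 0.0011, 0.008, 0.0015, 0, -0.0016],
    [0.0011, 0.0017, 0.012, 0.0015, 0, -0.0016],
    [0.0011, 0.0021, 0.014, 0.0015, 0, -0.0016],
    [0.0011, 0.0025, 0.016, 0.0015, 0, -0.0016],
    [0.0011, 0.0027, 0.0175, 0.0015, 0, -0.0016],
    [0.0011, 0.0027, 0.0175, 0.0015, 0, -0.0016]
  ]
}}

```text
time_s: 8.65
position: [0.5567, -0.0985, 0.0944]
tcp_rot: [-2.709, -1.155, 0.123]
wrist_force: [-0.1, -1.0, -1.4]
finger_gap: 0.0117
finger_force: 39.5
```

```bash
python3 -c "
from h import *
foot();print(tilted(46.2,.21,0,-.7,-2.2))"
```

```text
foot-bore world mm [-0.73  0.77 -0.82] along tool x,y 0.05 -1.04 tilt 12.1 yaw 46.2 F [-0.07 -0.97 -1.38] M [-0.246 -0.253 -0.033] t 8.65
[-0.0001, 0.0006, 0.0013, -0.0011, 0.0001, 0.0]
```

>>> {"op": "jog_arm", "data": {
  "deltas": [
    [0, 0.0006, 0.0005, 0, 0, 0],
    [0, 0.0006, 0.0013, 0, 0, 0],
    [0, 0.0006, 0.0018, 0, 0, 0],
    [0, 0.0006, 0.0018, 0, 0, 0],
    [0, 0.0006, 0.0018, 0, 0, 0]
  ]
}}

```text
time_s: 9.15
position: [0.557, -0.0988, 0.0927]
tcp_rot: [-2.709, -1.155, 0.122]
wrist_force: [-0.4, -0.6, -2.3]
finger_gap: 0.0116
finger_force: 39.5
```

```bash
python3 -c "
from h import *
foot()
for a in [(.21,-.6,-2.6),(.14,-.4,-2.6),(.07,-.2,-3),(0,0,-3),(0,0,-6)]: print(tilted(46.4,a[0],0,a[1],a[2]))"
```

```text
foot-bore world mm [-0.39  0.48 -2.49] along tool x,y 0.08 -0.61 tilt 12.07 yaw 46.2 F [-0.42 -0.64 -2.31] M [-0.364 -0.28   0.06 ] t 9.15
[-0.0, 0.0, 0.0001, -0.0007, -0.0008, -0.0035]
[-0.0, -0.0032, 0.0002, -0.0707, -0.0007, -0.0035]
[-0.0001, -0.0064, 0.0009, -0.1407, -0.0006, -0.0035]
[-0.0001, -0.0096, 0.0015, -0.2107, -0.0005, -0.0035]
[-0.0001, -0.009, 0.0044, -0.2107, -0.0005, -0.0035]
```

>>> {"op": "jog_arm", "data": {
  "deltas": [
    [0, -0.0016, 0.0001, -0.035, 0, -0.002],
    [0, -0.0032, 0.0002, -0.07, 0, -0.0035],
    [0, -0.0048, 0.0005, -0.105, 0, -0.0035],
    [0, -0.0064, 0.0009, -0.14, 0, -0.0035],
    [0, -0.0064, 0.0009, -0.14, 0, -0.0035]
  ]
}}

```text
time_s: 9.65
position: [0.5521, -0.0939, 0.0936]
tcp_rot: [-2.828, -1.214, 0.042]
wrist_force: [1.4, -1.2, -2.0]
finger_gap: 0.0121
finger_force: 39.8
```

```bash
python3 -c "
from h import *
foot()
for a in [(.07,-.2,-3),(0,0,-3),(0,0,-5)]: print(tilted(46.4,a[0],0,a[1],a[2]))"
```

```text
foot-bore world mm [-0.43  0.54 -2.62] along tool x,y 0.09 -0.68 tilt 3.99 yaw 46.48 F [ 1.4  -1.17 -1.96] M [-0.245 -0.182 -0.003] t 9.65
[-0.0001, 0.0005, 0.0003, 0.0003, -0.0, 0.0015]
[-0.0001, -0.0027, 0.0004, -0.0697, -0.0001, 0.0015]
[-0.0001, -0.0026, 0.0024, -0.0697, -0.0001, 0.0015]
```

>>> {"op": "jog_arm", "data": {
  "deltas": [
    [0, -0.0005, 0.0003, -0.02, 0, 0.0015],
    [0, -0.0015, 0.0004, -0.045, 0, 0.0015],
    [0, -0.0026, 0.0008, -0.07, 0, 0.0015],
    [0, -0.0026, 0.0016, -0.07, 0, 0.0015],
    [0, -0.0026, 0.0024, -0.07, 0, 0.0015],
    [0, -0.0026, 0.0024, -0.07, 0, 0.0015]
  ]
}}

```text
time_s: 10.25
position: [0.5503, -0.0923, 0.0908]
tcp_rot: [-2.887, -1.235, 0.0]
wrist_force: [-1.2, 0.6, -2.5]
finger_gap: 0.0117
finger_force: 39.8
```

```bash
python3 -c "
from h import *
foot()
for a in [(0,0,-5),(0,0,-10)]: print(tilted(46.4,a[0],0,a[1],a[2]))"
```

```text
foot-bore world mm [ 0.3 -0.1 -5.5] along tool x,y 0.13 0.28 tilt 0.08 yaw 46.3 F [-1.24  0.58 -2.48] M [0.098 0.249 0.024] t 10.25
[-0.0001, -0.0003, -0.0005, -0.0013, -0.0005, -0.0017]
[-0.0001, -0.0003, 0.0045, -0.0013, -0.0005, -0.0017]
```

>>> {"op": "jog_arm", "data": {
  "deltas": [
    [0, -0.0003, 0.001, -0.001, 0, -0.002],
    [0, -0.0003, 0.003, -0.001, 0, -0.002],
    [0, -0.0003, 0.005, -0.001, 0, -0.002],
    [0, -0.0003, 0.007, -0.001, 0, -0.002],
    [0, -0.0003, 0.009, -0.001, 0, -0.002],
    [0, -0.0003, 0.01, -0.001, 0, -0.002],
    [0, -0.0003, 0.01, -0.001, 0, -0.002]
  ]
}}

```text
time_s: 10.95
position: [0.5501, -0.0921, 0.0807]
tcp_rot: [-2.887, -1.238, -0.001]
wrist_force: [-0.2, -1.1, -2.0]
finger_gap: 0.0117
finger_force: 39.8
```

```bash
python3 -c "
from h import *
foot()
for a in [(0,0,-30)]: print(tilted(46.4,a[0],0,a[1],a[2]))"
```

```text
foot-bore world mm [  0.09   0.03 -15.56] along tool x,y 0.08 0.05 tilt 0.03 yaw 46.43 F [-0.25 -1.06 -2.05] M [-0.031  0.084  0.054] t 10.95
[-0.0001, -0.0, 0.0144, -0.0, -0.0004, 0.0005]
```

>>> {"op": "jog_arm", "data": {
  "deltas": [
    [0, 0, 0.001, 0, 0, 0],
    [0, 0, 0.0025, 0, 0, 0],
    [0, 0, 0.004, 0, 0, 0],
    [0, 0, 0.0055, 0, 0, 0],
    [0, 0, 0.007, 0, 0, 0],
    [0, 0, 0.0085, 0, 0, 0],
    [0, 0, 0.01, 0, 0, 0],
    [0, 0, 0.011, 0, 0, 0],
    [0, 0, 0.012, 0, 0, 0],
    [0, 0, 0.012, 0, 0, 0]
  ]
}}

```text
time_s: 11.95
position: [0.5499, -0.0921, 0.0687]
tcp_rot: [-2.887, -1.238, -0.0]
wrist_force: [-1.8, -0.4, -2.3]
finger_gap: 0.0115
finger_force: 39.8
```

```bash
python3 -c "
from h import *
foot()"
```

```text
foot-bore world mm [-6.000e-02  2.000e-02 -2.756e+01] along tool x,y -0.03 -0.05 tilt 0.02 yaw 46.43 F [-1.79 -0.41 -2.32] M [-0.042  0.504 -0.004] t 11.95
```

Passed the screw head. Now I'll seat it slowly.

>>> {"op": "jog_arm", "data": {
  "deltas": [
    [0, 0, 0.001, 0, 0, 0],
    [0, 0, 0.0018, 0, 0, 0],
    [0, 0, 0.0024, 0, 0, 0],
    [0, 0, 0.003, 0, 0, 0],
    [0, 0, 0.0034, 0, 0, 0],
    [0, 0, 0.0034, 0, 0, 0]
  ]
}}

```text
time_s: 12.55
position: [0.55, -0.0921, 0.066]
tcp_rot: [2.887, 1.238, 0.0]
wrist_force: [-5.9, 0.7, 5.9]
finger_gap: 0.0115
finger_force: 39.8
```

```bash
python3 -c "
from h import *
foot()"
```

```text
foot-bore world mm [ 2.000e-02  3.000e-02 -3.031e+01] along tool x,y 0.04 -0.01 tilt 0.01 yaw 46.43 F [-5.93  0.69  5.88] M [-0.011  1.132 -0.028] t 12.55
```

>>> {"op": "jog_arm", "data": {
  "deltas": [
    [0, 0, -0.0006, 0, 0, 0],
    [0, 0, -0.0006, 0, 0, 0.04],
    [0, 0, -0.0006, 0, 0, 0.1],
    [0, 0, -0.0006, 0, 0, 0.16],
    [0, 0, -0.0006, 0, 0, 0.22],
    [0, 0, -0.0006, 0, 0, 0.28],
    [0, 0, -0.0006, 0, 0, 0.3],
    [0, 0, -0.0006, 0, 0, 0.3]
  ]
}}

```text
time_s: 13.35
position: [0.5499, -0.092, 0.0661]
tcp_rot: [-3.039, -0.794, -0.0]
wrist_force: [-4.0, 0.2, 1.2]
finger_gap: 0.0119
finger_force: 39.8
```

```bash
python3 -c "
from h import *
foot()"
```

```text
foot-bore world mm [ -0.08   0.06 -30.21] along tool x,y -0.04 -0.09 tilt 0.01 yaw 29.29 F [-4.05  0.21  1.19] M [-0.109  0.954  0.005] t 13.35
```

Smooth. I'll continue turning.

>>> {"op": "jog_arm", "data": {
  "deltas": [
    [0, 0, 0, 0, 0, 0.04],
    [0, 0, 0, 0, 0, 0.1],
    [0, 0, 0, 0, 0, 0.16],
    [0, 0, 0, 0, 0, 0.22],
    [0, 0, 0, 0, 0, 0.28],
    [0, 0, 0, 0, 0, 0.34],
    [0, 0, 0, 0, 0, 0.4],
    [0, 0, 0, 0, 0, 0.46],
    [0, 0, 0, 0, 0, 0.52],
    [0, 0, 0, 0, 0, 0.58],
    [0, 0, 0, 0, 0, 0.63],
    [0, 0, 0, 0, 0, 0.66],
    [0, 0, 0, 0, 0, 0.66]
  ]
}}

```text
time_s: 14.65
position: [0.5498, -0.0925, 0.0661]
tcp_rot: [3.133, -0.234, -0.0]
wrist_force: [-4.4, -1.7, 0.4]
finger_gap: 0.0116
finger_force: 39.8
```

```bash
python3 -c "
from h import *
foot()"
```

```text
foot-bore world mm [ -0.16  -0.44 -30.23] along tool x,y -0.09 0.45 tilt 0.02 yaw -8.55 F [-4.41 -1.72  0.36] M [-0.53   1.073  0.06 ] t 14.65
```

>>> {"op": "jog_arm", "data": {
  "deltas": [
    [0, 0, 0, 0, 0, 0.03],
    [0, 0, 0, 0, 0, 0.06],
    [0, 0, 0, 0, 0, 0.085],
    [0, 0, 0, 0, 0, 0.1],
    [0, 0, 0, 0, 0, 0.11],
    [0, 0, 0, 0, 0, 0.12],
    [0, 0, 0, 0, 0, 0.12]
  ]
}}

```text
time_s: 15.35
position: [0.5498, -0.0926, 0.0661]
tcp_rot: [3.113, -0.422, -0.0]
wrist_force: [-5.2, -2.3, 1.3]
finger_gap: 0.0116
finger_force: 39.8
```

```bash
python3 -c "
from h import *
foot()"
```

```text
foot-bore world mm [ -0.19  -0.47 -30.22] along tool x,y -0.05 0.51 tilt 0.02 yaw -15.45 F [-5.16 -2.34  1.28] M [-0.618  1.205  0.121] t 15.35
```

>>> {"op": "jog_arm", "data": {
  "deltas": [
    [0, 0, 0, 0, 0, 0.01],
    [0, 0, 0, 0, 0, 0.02],
    [0, 0, 0, 0, 0, 0.02]
  ]
}}

```text
time_s: 15.65
position: [0.5498, -0.0926, 0.0661]
tcp_rot: [3.108, -0.453, -0.0]
wrist_force: [-5.1, -2.1, 1.4]
finger_gap: 0.0117
finger_force: 39.8
```

>>> {"op": "jog_arm", "data": {
  "deltas": [
    [0, 0, 0, 0, 0, 0.01],
    [0, 0, 0, 0, 0, 0.0],
    [0, 0, 0, 0, 0, 0],
    [0, 0, 0, 0, 0, 0],
    [0, 0, 0, 0, 0, 0],
    [0, 0, 0, 0, 0, 0]
  ],
  "gripper": -0.2
}}

```text
time_s: 16.25
position: [0.5503, -0.0919, 0.0662]
tcp_rot: [-3.108, 0.453, -0.001]
wrist_force: [0.1, 0.8, 0.4]
finger_gap: 0.0348
finger_force: 0.0
```

>>> {"op": "jog_arm", "data": {
  "deltas": [
    [0, 0, -0.004, 0, 0, 0],
    [0, 0, -0.01, 0, 0, 0],
    [0, 0, -0.025, 0, 0, 0],
    [0, 0, -0.045, 0, 0, 0],
    [0, 0, -0.065, 0, 0, 0],
    [0, 0, -0.085, 0, 0, 0],
    [0, 0, -0.1, 0, 0, 0],
    [0, 0, -0.1, 0, 0, 0],
    [0, 0, -0.1, 0, 0, 0],
    [0, 0, -0.1, 0, 0, 0]
  ]
}}

```text
time_s: 17.25
position: [0.5495, -0.092, 0.1656]
tcp_rot: [-3.108, 0.453, 0.001]
wrist_force: [-0.8, -0.2, 0.7]
finger_gap: 0.0353
finger_force: 0.0
```

```bash
python3 - <<'E'
from h import *
s=monitor.state();print(s['position'],s['tcp_rot'],s['wrist_force'],s['finger_gap'])
p,d,c=snap('wrist','w4')
cv2.imwrite('pics/w4b.png',cv2.resize(p[60:360,120:520,::-1],(800,600),interpolation=cv2.INTER_CUBIC))
P=cloud('w4');m=(P[...,2]>.085)&(P[...,2]<.1)&(np.hypot(P[...,0]-.55,P[...,1]+.092)<.03);q=P[m]
if m.sum()>10:
    print(m.sum(),np.median(q[:,2]),cv2.minAreaRect((q[:,:2]*1000).astype(np.float32)))
    dd=np.linalg.svd(q[:,:2]-q[:,:2].mean(0))[2][0];print('yaw',np.degrees(np.arctan2(dd[1],dd[0])))
E
```

```text
[ 0.54953048 -0.09203444  0.16561228] [-3.10840313e+00  4.53278812e-01  1.02987952e-03] [-0.84665506 -0.22796972  0.70256661] 0.035329972402542806
552 0.09301503618019272 ((549.63134765625, -91.99336242675781), (11.358246803283691, 29.69561767578125), 73.22599792480469)
yaw 163.52345360059854
```

View pics/w4b.png

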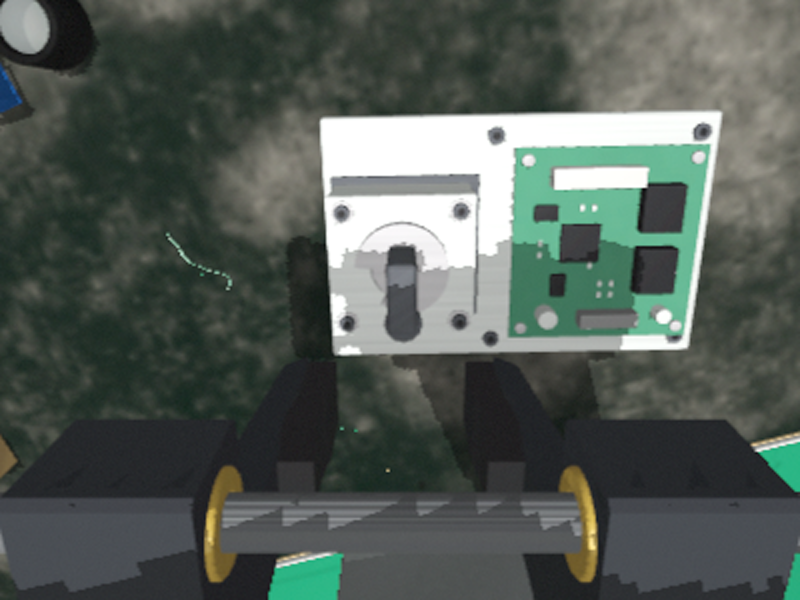

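The plug is seated with its flange at (403,260). The handle points at the screw (403,322), yaw is -16.5° against the fixture's -15.5°, and its top is at 93 mm, which means it is home.

```bash
python3 -c "
from rig import job
print(job.hand_in())"
```

```text
the job is handed in; nothing more can be done
None
```

The large plug gauge is home in the bore, turned clockwise to its stop under the screw head (handle within about 1° of the fixture's x), and released; the job is handed in, with no verdict returned.

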